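# Reset the tripped kitchen breaker under its drip flap

## Robot

A 6-joint arm with a two-finger parallel gripper is mounted at the origin on a cart in front of the work surface, level with it; the furniture and walls round the work are solid. World frame = base frame: x ahead of the robot, y to its left, z up, the work surface at z = 0. Lengths are in m, angles in rad, forces in N, time in s.
With the tool pointing down it reaches from about 0.25 to 0.775 m from the base axis. Payload 4 kg.
Tool frame: the origin (TCP) lies at the very end of the fingers, on their centre line; the grasp point (between the pads) lies 19 mm behind it (robot.pinch_z is the distance from the TCP to the grasp point, in m); z points along the fingers, y is the line along which they close (so a half turn about z gives the same grasp; the last joint's range is limited). The gripper opens to 94 mm and grips with 3 to 60 N. Pads are 16 mm wide; open, the fingers measure 119 mm over their backs; the gripper's body (75 mm by 177 mm) begins 78 mm behind the grasp point.
Start: joints at [-1.226, 0.087, 1.371, -0, 1.684, -0.103], TCP at [0.238, -0.496, 0.206] pointing down, gripper open.
Joint ranges: [-3.1, 3.1], [-0.76, 2.03], [0.27, 2.55], [-1.08, 4.22], [0.17, 2.65], [-2.57, 2.57]. Speed limits (rad/s): [2.79, 2.79, 3.14, 3.14, 3.14, 3.14].

## Interface

Orientations are given as [roll, pitch, yaw] about the fixed x, y, z axes, in that order (R = Rz(yaw) Ry(pitch) Rx(roll)).
In Python, from bench import robot gives the robot as it stands.
- The arm moves only by the tool arm_command, never from a script. Its argument "targets" is one flat list of numbers, 7 for each row, row after row: the turn, a rotation vector about the tool's x, y, z in degrees, then the shift along the tool's x, y, z in mm, then the closure, from -1 (fully open) to 1 (shut). In form: [ax, ay, az, x, y, z, hand, ax, ay, az, x, y, z, hand, ...]. A call has 1 to 20 rows; each row is the pose to reach, as a shift and turn from the pose commanded when the call began, along the tool's axes at that moment; what a row does not reach only later rows make up. A row lasts 1/10 s, in which the tool goes at most 50 mm and 8.59 degrees, less where a joint would pass 70% of its speed; a pose out of reach is approached as far as the arm can. A call with a gripper value outside its range is refused whole. The fingers move at their own pace and stop on an object; the grip force is fixed at half the most. Time passes only in rows, so rows that repeat a pose let the fingers close. It gives the time, the measured TCP pose, the force, the opening and the grip force at its end, in the units of the state.
- robot.get_obs(): the state, without advancing time (a new reading comes with each control period).
- robot.snapshot(name): name is "scene" or "top"; returns a dict with "color" (480x640x3 uint8, red, green, blue), "range_z" (480x640 float32, m along the optical axis (not along the pixel's ray), 0 where there is no reading), "fx", "fy", "cx", "cy" (pixels), "dist_coeffs" ([k1, k2, p1, p2, k3] as OpenCV has them; the pictures are not rectified), "T" (4x4, takes a point from camera to world coordinates). Camera axes: x right, y down, z forward; pixel columns grow to the right and rows downward; lengths in m; the calibration is good to about 2 mm. A picture is of the moment at which its call begins.
- robot.close_job(): hands the job in; it is judged then, once.
The state is a dict: "time": time; "joint_positions": joint angles; "qvel": joint speeds; "joint_torque": joint torques, N m; "tool_pos": TCP position; "ee_rot": TCP orientation; "wrist_force": force on the tool from outside, world axes, zero at the start; "wrist_torque": the same for the moment, N m; "width": finger opening in m; "finger_force": force on a finger pad.
Only numpy, scipy, OpenCV 4.12 (cv2) and the standard library are available. Lean on these libraries where they do the work, as an engineer would, in place of code of your own. Each camera call takes 0.05 s, during which the arm holds its last target. There are 200 camera calls.

## Task

One of the three breakers in the worktop breaker box has tripped: its lever leans towards the front of the box while the other two lean to the hinge side. Without gripping the flap or picking anything up, lift the see-through flap from underneath with a finger, keep it propped up on the finger while you push the tripped lever all the way over to match the others, then draw back and let the flap drop shut by itself, never pushing on its outside while it is open. The other two levers must stay on, and the cup, jar and salt shaker beside the box must stay where they are.

Things in the scene. Friction and masses are not known exactly. Their poses are not given: they have to be found in the camera images.
- breaker_box: white plastic breaker box fixed to the worktop, about 105 (x) x 160 (y) x 91 mm high. Origin at its underside; x points from front to hinge side, z up. Front at x = -45 mm. A 50 mm high solid plinth (to x = 52) carries the breaker bay between two cheeks (inner faces y = +-71 mm, x -10 to +50, top z = 84 mm), covered from above and behind by the flap; the bay's front is open below the flap.
- flap (a joint): angle of the grey-framed see-through flap (a spring-loaded hood: level top, 56 mm high rear panel, hinged low at the back), rad: 0 shut, grows as its front edge rises and goes back, stop at 0.9. About 80 g; some 1 N at the front edge lifts it; it drops shut from any angle. Top 160 mm wide (box y), 87 mm deep; shut, its underside is at z = 86, its outer face (flap_c2 in the rules) at z = 91 mm.
- flap_lip (a point): middle of the rounded (6 mm thick) lower front edge of the flap (moves with it). Shut: at x = -27 mm, y = 0, z = 86 mm in the box frame, with 36 mm of free height down to the plinth below; the plinth runs on 18 mm in front of it.
- flap_hinge (a point): middle of the flap's hinge axis (along box y): x = 58 mm, z = 30 mm in the box frame; the front edge is 85 mm in front of it and 56 mm above it when shut
- lever1 (a joint): angle of the tripped lever, rad: 0 off (leaning 0.35 rad towards the front of the box), 0.7 on (leaning 0.35 rad to the hinge side). Over-centre spring: about 4 N near the tip starts it; past 0.35 it snaps over by itself and stays. Which of the three places it has varies.
- lever1_tip (a point): top of the tripped lever, a black blade 20 mm wide (y), 6.5 mm thick, 30 mm from pivot to tip; it pivots about an axis along box y at x = 12 mm, z = 54 mm in the box frame; its breaker's face is at z = 56 mm. The levers stand side by side, 38 mm apart (box y = -38, 0, +38 mm).
- lever2 (a joint): angle of another lever of the same kind, on at the start (0.7); must stay on
- lever2_tip (a point): top of that lever
- lever3 (a joint): angle of the third lever of the same kind, on at the start (0.7); must stay on
- lever3_tip (a point): top of that lever
- espresso_cup: cream espresso cup, 59 x 88 x 55 mm, standing loose to the left of the box; origin at its underside
- honey_jar: honey jar with a yellow lid, 57 x 61 x 95 mm, loose to the right of the box; origin at its underside
- salt_shaker: salt shaker, 44 mm across and 90 mm high, loose to the right of the box; origin at its underside

How it is judged:
By the outcome, as a careful person would: the job done as asked, in the order asked, and still so for the second after the job is handed in, with the robot touching nothing.
It also fails if it takes over 32 s, if anything falls off the work surface, if the arm or the gripper's body presses on something with over 40 N, if the wrist force passes 120 N, or if a joint passes its speed limit or range.

## Working session

There is one attempt and no reset: what is moved stays moved. The work goes in short steps, Python scripts to look and compute and a tool call to move; the robot and the scene stay as the last step left them, time stands still between calls to the robot, and variables do not carry over. Pictures are saved under pics/ and viewed, at most 11 in all, crops included, and the job is handed in when it is done.

Besides the shell and the picture viewer there is one more tool, called after "Request:" by a JSON object that holds its "method" and its "body". arm_command: Moves the arm, as the interface text tells. Its arguments: {"type":"object","properties":{"targets":{"type":"array"}},"required":["targets"]}

```bash
mkdir -p pics; cat > h.py <<'E'
import numpy as np, cv2, pickle
from bench import robot
def snap(n):
    s=robot.snapshot(n); pickle.dump(s,open(f'{n}.pkl','wb')); return s
def cloud(s):
    h,w=s['range_z'].shape
    u,v=np.meshgrid(np.arange(w),np.arange(h))
    K=np.array([[s['fx'],0,s['cx']],[0,s['fy'],s['cy']],[0,0,1.]])
    p=cv2.undistortPoints(np.stack([u,v],-1).reshape(-1,1,2).astype(np.float64),K,np.array(s['dist_coeffs'],float)).reshape(h,w,2)
    z=s['range_z'].astype(float)
    P=np.dstack([p[...,0]*z,p[...,1]*z,z])
    return P@s['T'][:3,:3].T+s['T'][:3,3]
E
python3 - <<'E'
from h import *
for n in('scene','top'):
    s=snap(n); cv2.imwrite(f'pics/{n}1.png',s['color'][...,::-1]); print(n,s['T'].round(3).tolist(),s['fx'])
o=robot.get_obs();print(o)
E
```

```text
scene [[-0.823, -0.22, 0.524, 0.109], [-0.568, 0.296, -0.768, 0.477], [0.014, -0.93, -0.368, 0.398], [0.0, 0.0, 0.0, 1.0]] 487.42536653993886
top [[-0.012, -0.998, 0.065, 0.478], [-1.0, 0.012, -0.002, -0.172], [0.002, -0.065, -0.998, 0.911], [0.0, 0.0, 0.0, 1.0]] 433.6930118862171
{'time': 0.1, 'joint_positions': array([-1.22612752e+00,  8.78990616e-02,  1.37209327e+00,  2.53701414e-05,
        1.68362996e+00, -1.03091705e-01]), 'qvel': array([-7.52253285e-05, -1.57012356e-03, -2.89984350e-03,  1.72445052e-04,
       -1.21521089e-03, -2.79708811e-03]), 'joint_torque': array([ 2.44826006e-03, -3.41252875e+01, -3.03301656e+01,  7.20739178e-02,
        3.04324622e-02, -8.98909389e-05]), 'tool_pos': array([ 0.23795879, -0.49530162,  0.20441643]), 'ee_rot': array([-3.13957639e+00, -2.33948760e-04,  4.47763106e-01]), 'wrist_force': array([-0.42918837,  0.75221443,  0.20602249]), 'wrist_torque': array([-0.03756695, -0.03791857,  0.00671237]), 'finger_force': 0.0, 'width': 0.0938896162900176}
```

View pics/scene1.png

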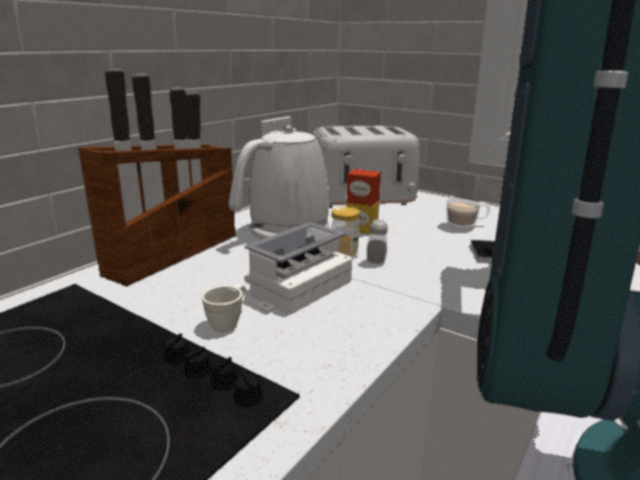

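View pics/top1.png

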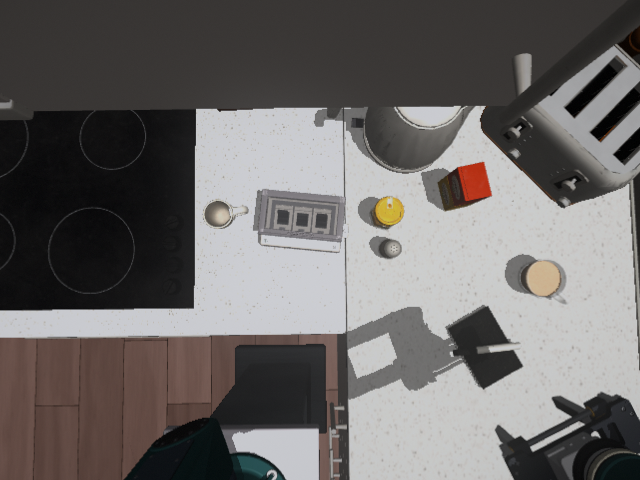

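The scene view shows the box around (300,265), with the cup at (222,308), jar at (345,230) and shaker at (377,243). The top view shows the box at (300,220), its front facing the robot and turned slightly. Next I'll measure it.

```bash
python3 - <<'E'
from h import *
t=pickle.load(open('top.pkl','rb'));P=cloud(t)
R=P[180:260,190:420]
print('table z',np.median(P[270:300,230:330,2]))
sub=P[180:260,245:355].reshape(-1,3)
print(np.histogram(sub[:,2],bins=np.arange(-.01,.11,.005)))
for lo,hi in((.08,.1),(.03,.1),(.044,.056)):
    m=(sub[:,2]>lo)&(sub[:,2]<hi)
    r=cv2.minAreaRect((sub[m][:,:2]*1000).astype(np.float32)); print(lo,hi,m.sum(),r,cv2.boxPoints(r).round(1).tolist())
for nm,(r0,r1,c0,c1) in dict(cup=(190,235,198,250),jar=(190,232,366,408),salt=(234,262,375,405)).items():
    q=P[r0:r1,c0:c1].reshape(-1,3);q=q[q[:,2]>.02]; print(nm,q.min(0).round(3),q.max(0).round(3))
a=t['color'][180:262,195:415];cv2.imwrite('pics/topz.png',cv2.resize(a,None,fx=3.6,fy=3.6,interpolation=2)[...,::-1])
s=pickle.load(open('scene.pkl','rb'))['color'][210:320,195:395];cv2.imwrite('pics/scz.png',cv2.resize(s,None,fx=4,fy=4,interpolation=2)[...,::-1])
E
```

```text
table z 0.000518204609828099
(array([  18, 1424, 2537,   70,    8,    7,    5,    4,   18,   14,   20,
        346,  478,    1,    0,    0,    0,    0,    0,  987, 2797,   14,
          0]), array([-0.01 , -0.005,  0.   ,  0.005,  0.01 ,  0.015,  0.02 ,  0.025,
        0.03 ,  0.035,  0.04 ,  0.045,  0.05 ,  0.055,  0.06 ,  0.065,
        0.07 ,  0.075,  0.08 ,  0.085,  0.09 ,  0.095,  0.1  ,  0.105]))
0.08 0.1 3798 ((577.2941284179688, -134.3646697998047), (159.9861297607422, 87.14313507080078), 83.94896697998047) [[525.5, -209.3000030517578], [612.2000122070312, -218.5], [629.0999755859375, -59.400001525878906], [542.4000244140625, -50.20000076293945]]
0.03 0.1 4675 ((570.3040771484375, -114.8031005859375), (197.18824768066406, 105.33082580566406), 83.8067626953125) [[507.29998779296875, -207.10000610351562], [612.0, -218.5], [633.2999877929688, -22.5], [528.5999755859375, -11.100000381469727]]
0.044 0.056 832 ((536.3831176757812, -105.54997253417969), (207.869384765625, 58.53880310058594), 69.05353546142578) [[471.8999938964844, -192.1999969482422], [526.5999755859375, -213.10000610351562], [600.9000244140625, -18.899999618530273], [546.2000122070312, 2.0]]
cup [ 0.478 -0.172  0.02 ] [0.614 0.063 0.911]
jar [ 0.478 -0.328  0.021] [ 0.612 -0.172  0.911]
salt [ 0.478 -0.325  0.026] [ 0.536 -0.172  0.911]
```

View pics/topz.png

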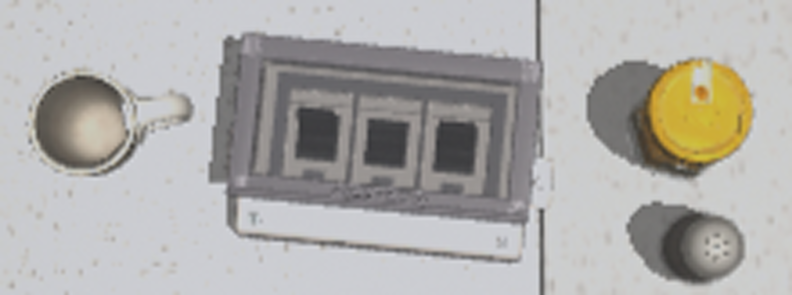

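View pics/scz.png

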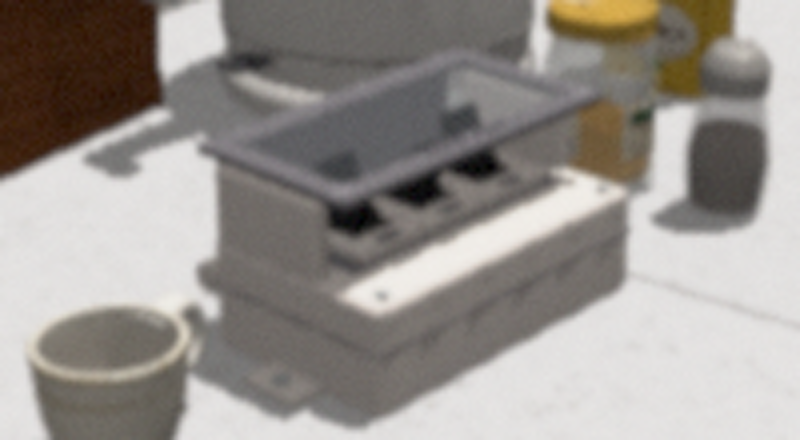

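```bash
python3 - <<'E'
from h import *
def proj(s,p):
    T=np.linalg.inv(s['T']);K=np.array([[s['fx'],0,s['cx']],[0,s['fy'],s['cy']],[0,0,1.]])
    q=np.array(p)@T[:3,:3].T+T[:3,3]
    return cv2.projectPoints(q.reshape(-1,1,3),np.zeros(3),np.zeros(3),K,np.array(s['dist_coeffs'],float))[0].reshape(-1,2)
c,sn=np.cos(-.1056),np.sin(-.1056)
B=lambda x,y,z:[.5639+(x*c-y*sn)/1000,-.133+(x*sn+y*c)/1000,z/1000]
ims=[]
for n,(r0,r1,c0,c1),f in(('top',(195,245,255,350),8),('scene',(220,275,245,350),7)):
    s=pickle.load(open(n+'.pkl','rb'));a=s['color'][r0:r1,c0:c1].astype(float)
    a=np.clip(255*((a/255)**.5),0,255).astype(np.uint8);a=cv2.resize(a,None,fx=f,fy=f,interpolation=2)[...,::-1].copy()
    pts=[]
    for y in(-38,0,38):
        for x,col in((1.7,(0,0,255)),(22.3,(0,255,0))):
            for dy in(-10,10):
                u,v=proj(s,B(x,y+dy,82))[0];cv2.circle(a,(int((u-c0+.5)*f),int((v-r0+.5)*f)),3,col,-1)
    for p in(B(-45,80,50),B(-45,-80,50),B(-30,80,91),B(-30,-80,91),B(57,80,91),B(57,-80,91)):
        u,v=proj(s,p)[0];cv2.circle(a,(int((u-c0+.5)*f),int((v-r0+.5)*f)),3,(255,0,255),-1)
    cv2.imwrite(f'pics/{n}_m.png',a)
E
```

```text
(no output)
```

View pics/top_m.png

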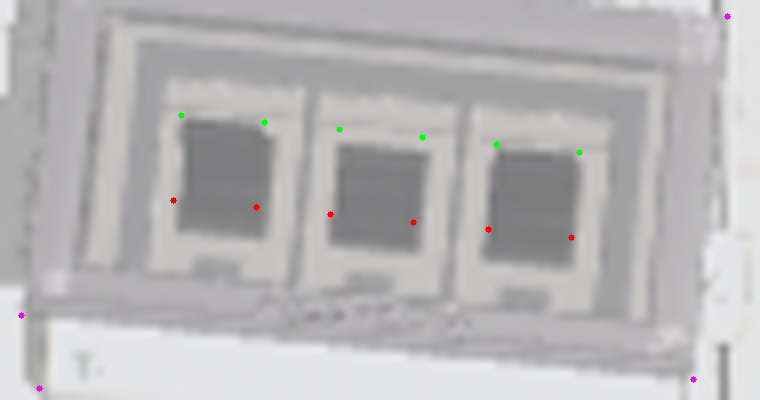

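View pics/scene_m.png

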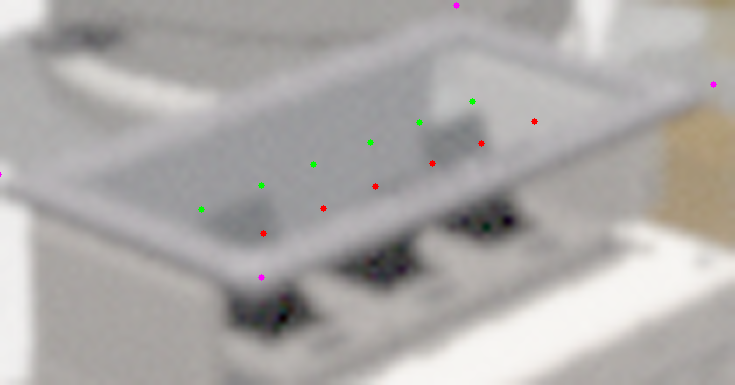

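Findings: in the top crop the middle lever's dark patch starts about 10 px (enlarged) lower than its neighbours' at (382,143). In the scene crop the outer two levers show through the flap at (240,215) and (455,140), while the middle one is hidden behind the frame. So the middle lever (box y = 0) is the tripped one. The box origin is about (0.566, -0.1335) with yaw of -6°.

Plan: close the fingers, tilt the tool 50° forward, go in under the lip, lift, push, then draw back.

```bash
cat >> h.py <<'E'
from scipy.spatial.transform import Rotation as Ro
O=np.array([566,-133.5,0.]);YAW=-6.05
RB=Ro.from_euler('z',YAW,degrees=True)
def go(*pts,tilt=50):
    o=robot.get_obs();R0=Ro.from_euler('xyz',o['ee_rot']);p0=o['tool_pos']*1000
    G=RB*Ro.from_euler('x',180,degrees=True)*Ro.from_euler('y',tilt,degrees=True)
    print('t',o['time'],'box tcp',RB.inv().apply(p0-O).round(1),'err rot',(R0.inv()*G).as_rotvec(degrees=True).round(2),'F',o['wrist_force'].round(2),'w',round(o['width'],4))
    print('toolz',R0.apply([0,0,1]).round(3),'q',o['joint_positions'].round(2))
    for b in pts: print(b,R0.inv().apply(RB.apply(np.array(b,float))+O-p0).round(1))
E
python3 -c "
from h import *
go((-130,0,220),(-100,0,150),(-60,0,90))"
```

```text
t 0.1 box tcp [-288.1 -394.4  204.4] err rot [-13.93  48.7   29.6 ] F [-0.43  0.75  0.21] w 0.0939
toolz [-0.001  0.002 -1.   ] q [-1.23  0.09  1.37  0.    1.68 -0.1 ]
(-130, 0, 220) [ 341.7 -252.5  -15. ]
(-100, 0, 150) [ 367.3 -236.6   55. ]
(-60, 0, 90) [ 401.3 -215.4  114.9]
```

Request:
{"method": "arm_command", "body": {"targets": [-13.9, 48.7, 29.6, 342, -252, -15, 1, -13.9, 48.7, 29.6, 342, -252, -15, 1, -13.9, 48.7, 29.6, 342, -252, -15, 1, -13.9, 48.7, 29.6, 342, -252, -15, 1, -13.9, 48.7, 29.6, 342, -252, -15, 1, -13.9, 48.7, 29.6, 342, -252, -15, 1, -13.9, 48.7, 29.6, 342, -252, -15, 1, -13.9, 48.7, 29.6, 342, -252, -15, 1, -13.9, 48.7, 29.6, 342, -252, -15, 1, -13.9, 48.7, 29.6, 342, -252, -15, 1, -13.9, 48.7, 29.6, 342, -252, -15, 1, -13.9, 48.7, 29.6, 342, -252, -15, 1, -13.9, 48.7, 29.6, 342, -252, -15, 1, -13.9, 48.7, 29.6, 342, -252, -15, 1, -13.9, 48.7, 29.6, 342, -252, -15, 1, -13.9, 48.7, 29.6, 342, -252, -15, 1]}}

```text
time: 1.7
tool_pos: [0.4486, -0.1281, 0.2195]
ee_rot: [-3.139, -0.866, -0.106]
wrist_force: [0.0, 0.0, 0.4]
width: 0.0007
finger_force: 0.0
```

```bash
python3 -c "
from h import *
go((-75,0,85),(-45,0,72),(-30,0,66))"
```

```text
t 1.7 box tcp [-117.3   -7.   219.5] err rot [-0.12  0.35 -0.03] F [0.01 0.05 0.45] w 0.0007
toolz [ 0.758 -0.078 -0.647] q [-0.78 -0.76  2.19  0.58  1.04  0.77]
(-75, 0, 85) [-75.1  -6.7 119.4]
(-45, 0, 72) [-65.6  -6.6 150.7]
(-30, 0, 66) [-60.5  -6.6 166. ]
```

Request:
{"method": "arm_command", "body": {"targets": [0, 0, 0, -20, -3, 40, 1, 0, 0, 0, -45, -6, 80, 1, 0, 0, 0, -75, -7, 119, 1, 0, 0, 0, -75, -7, 119, 1, 0, 0, 0, -75, -7, 119, 1, 0, 0, 0, -75, -7, 119, 1]}}

```text
time: 2.3
tool_pos: [0.493, -0.1255, 0.0894]
ee_rot: [3.14, -0.872, -0.102]
wrist_force: [-0.3, -0.4, 1.2]
width: 0.0004
finger_force: 0.0
```

```bash
python3 - <<'E'
from h import *
go((-45,0,72),(-30,0,66))
s=snap('scene');a=s['color'][120:320,195:445];cv2.imwrite('pics/s2.png',cv2.resize(a,None,fx=3,fy=3,interpolation=2)[...,::-1])
s=snap('top');a=s['color'][150:300,195:415];cv2.imwrite('pics/t2.png',cv2.resize(a,None,fx=3.6,fy=3.6,interpolation=2)[...,::-1])
E
```

```text
t 2.3 box tcp [-73.4   0.3  89.4] err rot [-0.08  0.04  0.15] F [-0.27 -0.38  1.22] w 0.0004
toolz [ 0.762 -0.079 -0.643] q [-0.64 -0.5   2.34  0.73  0.63  0.58]
(-45, 0, 72) [ 5.   0.3 33. ]
(-30, 0, 66) [10.   0.4 48.3]
```

View pics/s2.png

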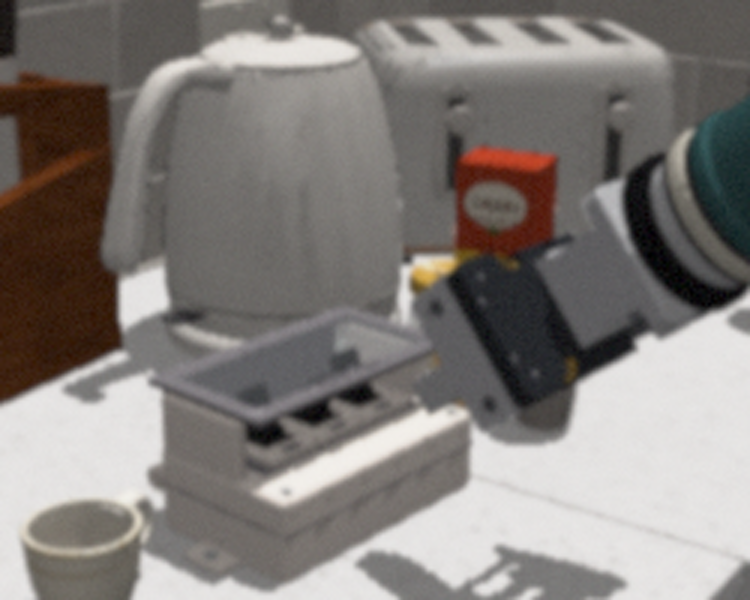

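The scene view shows the fingertip at about (425,390), in front of and above the plinth. Its side offset is ambiguous from here, so I'll check the top view.

View pics/t2.png

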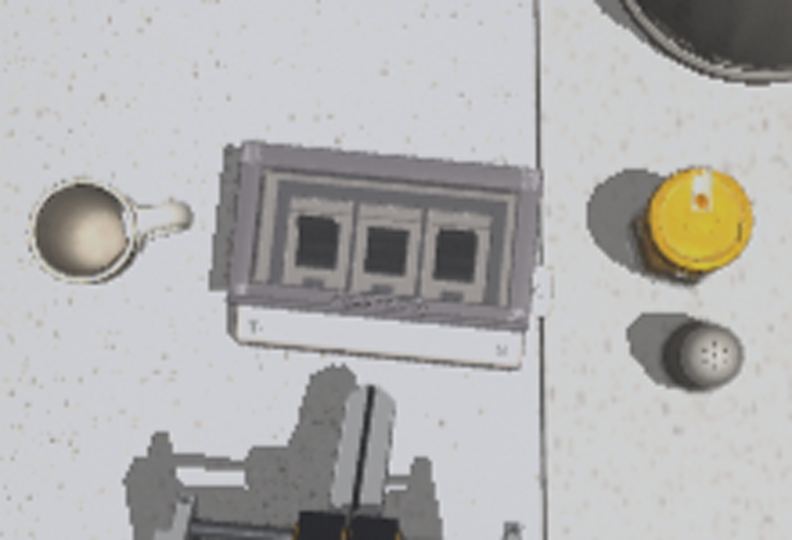

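The top view shows the fingertip at (375,387), in line with the middle lever at (388,250) along the box x axis. Going in under the lip.

Request:
{"method": "arm_command", "body": {"targets": [0, 0, 0, 3, 0, 17, 1, 0, 0, 0, 5, 0, 33, 1, 0, 0, 0, 8, 0, 42, 1, 0, 0, 0, 11, 0, 51, 1, 0, 0, 0, 13.5, 0.5, 55.7, 1, 0, 0, 0, 13.5, 0.5, 55.7, 1, 0, 0, 0, 13.5, 0.5, 55.7, 1]}}

```text
time: 3.1
tool_pos: [0.5429, -0.13, 0.061]
ee_rot: [-3.14, -0.869, -0.103]
wrist_force: [-0.3, 0.8, 0.8]
width: 0.0004
finger_force: 0.0
```

```bash
python3 -c "
from h import *
go((-22,0,64),(-12,0,76),(-5,0,74),(12,0,74))"
```

```text
t 3.1 box tcp [-23.4   1.   61. ] err rot [-0.19  0.23  0.11] F [-0.28  0.83  0.75] w 0.0004
toolz [ 0.76  -0.077 -0.646] q [-0.55 -0.28  2.27  0.82  0.47  0.51]
(-22, 0, 64) [ 3.2  1.  -0.9]
(-12, 0, 76) [18.8  1.1 -1. ]
(-5, 0, 74) [21.8  1.1  5.6]
(12, 0, 74) [32.7  1.2 18.6]
```

Request:
{"method": "arm_command", "body": {"targets": [0, 0, 0, 4, 1, -1, 1, 0, 0, 0, 8, 1, -1, 1, 0, 0, 0, 12, 1, -1, 1, 0, 0, 0, 16, 1, -1, 1, 0, 0, 0, 20, 1, -1, 1, 0, 0, 0, 20, 1, -1, 1, 0, 0, 0, 20, 1, -1, 1]}}

```text
time: 3.8
tool_pos: [0.5546, -0.1318, 0.0755]
ee_rot: [-3.139, -0.867, -0.103]
wrist_force: [0.8, -1.5, -0.8]
width: 0.0001
finger_force: 0.3
```

```bash
python3 - <<'E'
from h import *
go((-5,0,74),(0,0,74),(12,0,74))
s=snap('scene');a=s['color'][190:310,230:390];cv2.imwrite('pics/s3.png',cv2.resize(a,None,fx=4.5,fy=4.5,interpolation=2)[...,::-1])
E
```

```text
t 3.8 box tcp [-11.6   0.5  75.5] err rot [-0.23  0.35  0.08] F [ 0.77 -1.53 -0.81] w 0.0001
toolz [ 0.758 -0.076 -0.647] q [-0.53 -0.28  2.24  0.76  0.49  0.58]
(-5, 0, 74) [3.1 0.5 6. ]
(0, 0, 74) [6.3 0.5 9.8]
(12, 0, 74) [14.1  0.6 18.9]
```

View pics/s3.png

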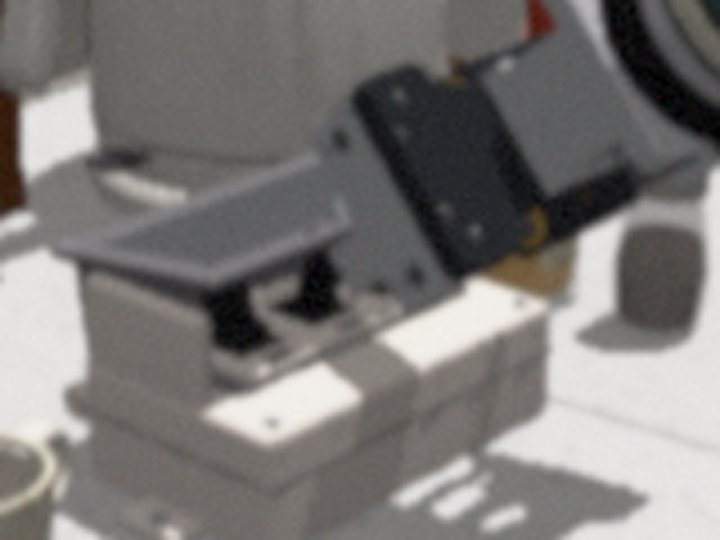

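The flap's front edge is up at about (210,275), resting on the finger. The middle lever stands right behind the fingertip at (320,285). Now I'll push it forward.

Request:
{"method": "arm_command", "body": {"targets": [0, 0, 0, 3, 0.5, 4, 1, 0, 0, 0, 5, 0.5, 7, 1, 0, 0, 0, 7, 0.5, 10, 1, 0, 0, 0, 9, 0.5, 12.5, 1, 0, 0, 0, 11, 0.5, 15, 1, 0, 0, 0, 12.5, 0.5, 17, 1, 0, 0, 0, 13.5, 0.5, 18.5, 1, 0, 0, 0, 13.5, 0.5, 18.5, 1, 0, 0, 0, 13.5, 0.5, 18.5, 1]}}

```text
time: 4.75
tool_pos: [0.5752, -0.1343, 0.0726]
ee_rot: [-3.14, -0.864, -0.102]
wrist_force: [-30.5, 0.6, 15.0]
width: 0.0003
finger_force: 17.1
```

```bash
python3 - <<'E'
from h import *
go((14,0,74),(-12,0,76),(-23,0,62),(-75,0,88))
s=snap('scene');a=s['color'][190:310,230:390];cv2.imwrite('pics/s4.png',cv2.resize(a,None,fx=4.5,fy=4.5,interpolation=2)[...,::-1])
E
```

```text
t 4.75 box tcp [ 9.2  0.2 72.6] err rot [-0.25  0.5   0.14] F [-30.47   0.62  15.04] w 0.0003
toolz [ 0.757 -0.076 -0.649] q [-0.51 -0.21  2.19  0.76  0.45  0.59]
(14, 0, 74) [4.2 0.2 2.7]
(-12, 0, 76) [-11.2   0.1 -18.4]
(-23, 0, 62) [-29.    0.1 -17.6]
(-75, 0, 88) [-43.   -0.2 -74.1]
```

View pics/s4.png

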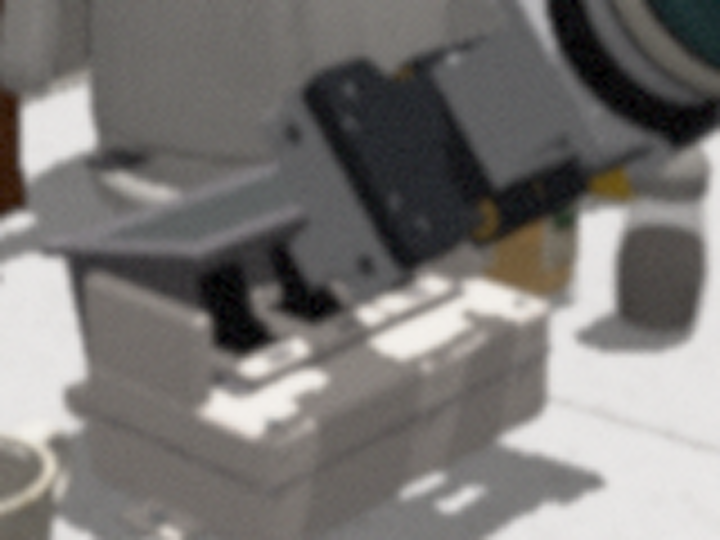

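The reading of 30 N along -x means the lever is against its on stop; in the image it leans like its neighbour at (235,305). Drawing back the way I came.

Request:
{"method": "arm_command", "body": {"targets": [0, 0, 0, -3, 0, -6, 1, 0, 0, 0, -8, 0, -13, 1, 0, 0, 0, -13, 0, -18.5, 1, 0, 0, 0, -21, 0, -18, 1, 0, 0, 0, -29, 0, -18, 1, 0, 0, 0, -30, 0, -20, 1, 0, 0, 0, -32, 0, -27, 1, 0, 0, 0, -36, 0, -42, 1, 0, 0, 0, -40, 0, -58, 1, 0, 0, 0, -43, 0, -74, 1, 0, 0, 0, -43, 0, -84, 1, 0, 0, 0, -43, 0, -84, 1, 0, 0, 0, -43, 0, -84, 1, 0, 0, 0, -43, 0, -84, 1]}}

```text
time: 6.2
tool_pos: [0.4859, -0.1254, 0.0954]
ee_rot: [-3.139, -0.866, -0.104]
wrist_force: [0.0, -0.4, -0.1]
width: 0.0009
finger_force: 0.0
```

```bash
python3 - <<'E'
from h import *
go()
P0=cloud(pickle.load(open('top.pkl','rb')))
s=snap('top');P=cloud(s)
a=P[180:260,245:355].reshape(-1,3);m=(a[:,2]>.08)&(a[:,2]<.1);print(m.sum(),np.median(a[m,2]),cv2.minAreaRect((a[m][:,:2]*1000).astype(np.float32)))
t=s['color'][150:300,195:415];t=cv2.resize(t,None,fx=2,fy=2,interpolation=2)
s=snap('scene')['color'][200:310,220:390];s=cv2.resize(s,None,fx=4.4,fy=4.4,interpolation=2)[:290]
s=cv2.resize(s,(748,290)); t2=np.zeros((300,748,3),np.uint8);t2[:,:440]=t
cv2.imwrite('pics/e.png',np.vstack([s,t2])[...,::-1])
E
```

```text
t 6.2 box tcp [-80.5  -0.4  95.4] err rot [-0.24  0.35  0.07] F [ 0.03 -0.37 -0.07] w 0.0009
toolz [ 0.758 -0.076 -0.648] q [-0.66 -0.53  2.34  0.71  0.67  0.6 ]
3797 0.09097826145113319 ((577.2662353515625, -134.19509887695312), (160.0592041015625, 87.36702728271484), 83.85643005371094)
```

View pics/e.png

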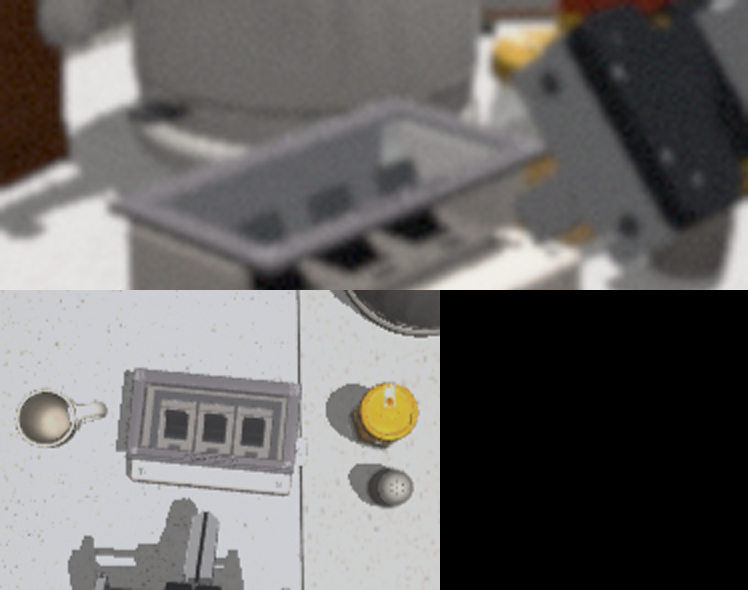

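All three levers now show in a line through the shut flap at (262,225), (330,203) and (397,178). The flap is back at its starting pose, the cup, jar and shaker haven't moved, and the robot is clear.

```bash
python3 -c "
from bench import robot
print(robot.close_job())"
```

```text
the job is handed in; nothing more can be done
None
```

The middle lever was the tripped one; it is now on like the other two, the flap dropped shut by itself, nothing beside the box moved, and the job was handed in at about 6 s of the 32 s limit.

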